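# Load the jar rack, set its end stop to the marker and hold the cam lever shut

### The job

Stand the loose spice jar upright in the empty nest of the jar rack, next to the jar already there, and let go of it. Then, with the cam lever still open, slide the sprung end stop in until its fin is in line with the fin of the length marker, and while keeping it there squeeze the cam lever fully shut against the grip post. Finish still holding post and lever squeezed together with the stop at the mark, so that I can fit the locking pin; do not shut the lever away from the mark, do not shift the marker, and leave the racked jar, the mug and the onion alone.

Things in the scene. Friction and masses are not known exactly. Their poses are not given: they have to be found in the camera images.
- jar_rack: Fixed jar rack: wooden base 104 x 440 x 12 mm, two steel guide rails lengthwise (inner faces 62 mm apart, tops at 30 mm). Origin: centre of its underside. Its long axis is its y: two jar nests at the +y end (up to an end board at y = 200 mm, top 70 mm high), the sliding end stop at the -y end. Its -x side, with the length marker, faces the robot; yaw varies.
- empty_nest (a point): Centre of the floor of the empty nest, 12 mm above the worktop, at rack y = 85 mm: a place 62 mm (rack x, between rails whose tops are 18 mm above this floor) by 70 mm (rack y, between bars 10 mm high). Its axes are the rack's.
- loose_jar: The loose spice jar, cylindrical, 45 mm across and 106 mm tall, 150 g, red cap, standing on the worktop left of the rack. Origin: centre of its underside, z up.
- racked_jar: The other spice jar, 44 mm across and 105 mm tall, dark cap, standing loose in the other nest at rack y about 159 mm. Origin: centre of its underside. Leave it alone.
- stop_slide (a joint): Slide of the end stop along rack +y, m: 0 = fully out, where it starts and where its spring returns it; 0.115 = fully in, towards the jars. The spring pushes out with 3.6 N at 0, plus 30 N per m; nothing locks it, it stays only while held. Aluminium slide 84 x 46 mm (top at 45 mm) with grip post and lever; wooden jar-side face 110 mm ahead of the grip, joined by two rods.
- length_mark (a joint): Place of the length marker along the rack, m, on the scale of joint stop_slide: the fins are in line when stop_slide equals it (0.055 to 0.095, varies). Steel clip with an upright fin, 5 mm wide, top 54 mm above the worktop, on the rack's -x edge. Stiff (12 N); do not shift it.
- stop_fin (a point): Point on the index fin (5 mm wide) at the -x side of the end stop, 50 mm above the worktop. Axes as the rack's.
- mark_fin (a point): Point on the marker's upright fin, 50 mm above the worktop. Axes as the rack's. The stop is at the mark when stop_fin and mark_fin have the same rack y.
- end_stop: The end stop itself. Its grip post is aluminium, upright, 30 mm wide (rack x), from 45 to 122 mm above the worktop; the post's outer (-y) face lies 13 mm and its inner face 3 mm to the -y side of grip_middle. Pushing on the outer face slides the stop in. Body origin: at worktop level under grip_middle; axes as the rack's.
- grip_middle (a point): Middle between post and shut lever, 95 mm above the worktop. Moves with the end stop; 52 mm in rack x from stop_fin, at the same rack y. Axes as the rack's (y = direction in which the stop slides in).
- cam_lever (a joint): Angle of the cam lever, rad: 0 = shut (upright, parallel to the post), 0.5 = fully open, leaning to rack +y (jar side), where it starts and where its spring returns it. Closing takes 0.06 N m (open) to 0.14 N m (shut), i.e. some 1 to 4 N, pushed to rack -y. Hinge along rack x, 7.5 mm to the +y side of grip_middle, 53 mm above the worktop.
- lever_paddle: Black paddle of the cam lever, 26 mm wide (rack x), 9 mm thick, 69 mm above its hinge (top at 122 mm when shut). Post and lever measure 25 mm over their outer faces when shut, 57 mm at the top when open. Origin on the hinge axis; z along the paddle.
- lever_top (a point): Point on the paddle's outer (+y) face, 66 mm above the hinge along the paddle.
- mug: Spotted mug, 82 x 114 x 91 mm, behind and left of the rack; bystander. Origin: centre of its underside.
- onion: Onion, about 78 mm across, right of the rack; bystander. Origin: centre of its underside.
Not all that is in view belongs to the job. Leave any green or purple look-alike of the loose_jar alone.

How it is judged:
On the way, in this order (a step that is already met when the one before it is completed fails the run):
1. the loose jar stands upright in the empty nest and is let go (horizontal distance between loose_jar and empty_nest below 0.018 m and z of loose_jar in the frame of empty_nest below 0.005 m and angle between loose_jar's own z axis and vertical below 0.1 rad and contact force between the fingers and loose_jar below 0.1 N), for 0.3 s.
2. the end stop is held with its fin at the marker (within 6 mm) while the lever is still open (y of stop_fin in the frame of mark_fin between -0.006 and 0.006 m and value of joint cam_lever above 0.3 rad), for 0.3 s.
At the end, for the whole second after the job is handed in: Fingers still hold post and lever (over 3 N on the stop with its lever, over 1.5 N on the lever), lever shut (below 0.08 rad), stop's fin within 6 mm of the marker's fin, loose jar upright and at rest on its nest's floor within 18 mm of the centre (y of stop_fin in the frame of mark_fin between -0.006 and 0.006 m and value of joint cam_lever below 0.08 rad and contact force between the fingers and end_stop above 3 N and contact force between the fingers and lever_paddle above 1.5 N and horizontal distance between loose_jar and empty_nest below 0.018 m and z of loose_jar in the frame of empty_nest below 0.005 m and angle between loose_jar's own z axis and vertical below 0.1 rad and linear speed of loose_jar below 0.02 m/s); the arm keeps its last pose, push and grip.
It fails at once if the lever is shut while the stop is more than 12 mm off the mark (value of joint cam_lever below 0.1 rad and (y of stop_fin in the frame of mark_fin below -0.012 m or y of stop_fin in the frame of mark_fin above 0.012 m)).
It fails at once if the length marker is shifted by more than 5 mm (distance of mark_fin from where it was at the start of the episode above 0.005 m).
It fails at once if the racked jar is knocked over or out of its place (distance of racked_jar from where it was at the start of the episode above 0.02 m or angle between racked_jar's own z axis and vertical above 0.3 rad).
It fails at once if the mug is pushed away (distance of mug from where it was at the start of the episode above 0.03 m).
It fails at once if the onion is pushed away (distance of onion from where it was at the start of the episode above 0.03 m).
It also fails if it takes over 64 s, if anything falls off the work surface, if the arm or the gripper's body presses on something with over 40 N, if the wrist force passes 120 N, or if a joint passes its speed limit or range.

### The arm

A 6-joint arm with a two-finger parallel gripper is mounted at the origin on a cart in front of the work surface, level with it; the furniture and walls round the work are solid. World frame = base frame: x ahead of the robot, y to its left, z up, the work surface at z = 0. Lengths are in m, angles in rad, forces in N, time in s.
With the tool pointing down it reaches from about 0.35 to 0.85 m from the base axis. Payload 8.1 kg.
Tool frame: the origin (TCP) lies at the very end of the fingers, on their centre line; the grasp point (between the pads) lies 19 mm behind it; z points along the fingers, y is the line along which they close (so a half turn about z gives the same grasp; the last joint's range is limited). The gripper opens to 93 mm and grips with 3 to 60 N. Pads are 15 mm wide; open, the fingers measure 128 mm over their backs; the gripper's body (75 mm by 188 mm) begins 65 mm behind the grasp point.
Start: joints at [1.038, 0.13, 1.488, -0, 1.523, -0.085], TCP at [0.26, 0.541, 0.219] pointing down, gripper open.
Joint ranges: [-2.96, 2.96], [-0.89, 2.26], [0.02, 2.5], [-1.34, 4.48], [0, 2.73], [-2.66, 2.66]. Speed limits (rad/s): [2.39, 2.39, 2.79, 3.14, 3.14, 3.14].

### API

Orientations are given as a rotation vector (axis times angle).
In Python, from plant import monitor, eyes, ticket gives the robot as it stands.
- The arm moves only by the tool arm_command, never from a script. Its argument "deltas" is a list that holds one entry, the list of rows, each a list of 6 numbers: the shift along the world's x, y, z in cm, then the turn, a rotation vector about the world's x, y, z in degrees. In form: [[[tx, ty, tz, rx, ry, rz], ...]]. A call has 1 to 12 rows; each row shifts and turns the commanded pose from where the row before left it; what a row does not reach is not made up. A row lasts 1/12 s, in which the tool goes at most 41.7 mm and 7.16 degrees, less where a joint would pass 70% of its speed; a pose out of reach is approached as far as the arm can. A call is refused whole if a number of a shift passes 4.17 or a number of a turn 7.16, either way. A call with a gripper value outside its range is refused whole. "gripper" is the opening, from -1 (shut) to 1 (fully open), set as the call begins (left out, the last holds). The fingers move at their own pace and stop on an object; "squeeze" is the grip in N (left out, the last holds). Time passes only in rows, so rows that do not move let the fingers close. It gives the time, the measured TCP pose, the force, the opening and the grip force at its end, in the units of the state.
- monitor.read_state(): the state, without advancing time (a new reading comes with each control period).
- eyes.read_camera(name): name is "scene" or "top" or "wrist"; returns the picture (420x560x3 uint8, blue, green, red); there is no depth.
- eyes.camera_model(name): a dict with "fx", "fy", "cx", "cy" (pixels), "k1" (the pictures are not rectified: a ray, as slopes to the right and down, at radius r is drawn at 1 + k1 r^2 times it, then the intrinsics apply), "rvec" (rotation vector, rad) and "tvec" (3), from world to camera coordinates, as OpenCV has them. Camera axes: x right, y down, z forward; pixel columns grow to the right and rows downward; lengths in m; the calibration is good to about 2 mm. A picture is of the moment at which its call begins: read the wrist's pose just before it. camera_model takes no time and is no camera call; for the wrist camera it gives the pose at the moment of the call.
- ticket.close_job(): hands the job in; it is judged then, once.
The state is a dict: "t": time; "q": joint angles; "dq": joint speeds; "joint_torque": joint torques, N m; "tool_pos": TCP position; "orientation": TCP orientation; "force": force on the tool from outside, world axes, zero at the start; "wrist_torque": the same for the moment, N m; "opening": finger opening in m; "gripper_force": force on a finger pad.
Only numpy, scipy, OpenCV 4.12 (cv2) and the standard library are available. Lean on these libraries where they do the work, as an engineer would, in place of code of your own. Each camera call takes 0.05 s, during which the arm holds its last target. There are 200 camera calls.

## Working session

There is one attempt and no reset: what is moved stays moved. The work goes in short steps, Python scripts to look and compute and a tool call to move; the robot and the scene stay as the last step left them, time stands still between calls to the robot, and variables do not carry over. Pictures are saved under pics/ and viewed, at most 12 in all, crops included, and the job is handed in when it is done.

Besides the shell and the picture viewer there is one more tool, called after "Emit:" by a JSON object that holds its "api" and its "payload", one argument or row to a line. arm_command: Moves the arm, as the interface text tells. Its arguments: {"type":"object","properties":{"deltas":{"type":"array"},"gripper":{"type":"number"},"squeeze":{"type":"number"}},"required":["deltas"]}

```bash
mkdir -p pics; ls; python3 - <<'E'
from plant import monitor, eyes, ticket
import cv2, numpy as np
s=monitor.read_state();print(s['t'],s['tool_pos'],s['orientation'],s['opening'],s['force'])
a=eyes.read_camera('scene');b=eyes.read_camera('top')
np.save('scene0.npy',a);np.save('top0.npy',b)
cv2.imwrite('pics/scene0.png',a);cv2.imwrite('pics/top0.png',b)
for n in('scene','top','wrist'):print(n,eyes.camera_model(n))
E
```

```text
pics
0.0 [0.25949976 0.5403436  0.21759074] [-6.97518820e-01 -3.06259563e+00  2.76752402e-03] 0.09326261273662423 [-0.42028618 -0.36559001  0.66976361]
scene {'fx': 395.9199792224563, 'fy': 395.9199792224563, 'cx': 273.0708195465514, 'cy': 203.45772737282917, 'k1': -0.0648205256548845, 'rvec': array([ 2.04434588, -0.63296347,  0.35736169]), 'tvec': array([-0.48355597,  0.22407391,  1.01135259])}
top {'fx': 509.41335762145593, 'fy': 509.41335762145593, 'cx': 273.4739342803139, 'cy': 205.48684733178132, 'k1': -0.06023677388619563, 'rvec': array([ 2.2135951 , -1.88830455,  0.27252433]), 'tvec': array([-0.10133544,  0.58004274,  1.56855237])}
wrist {'fx': 331.4015139023515, 'fy': 331.4015139023515, 'cx': 281.61505512758015, 'cy': 211.7579161199189, 'k1': -0.03137886834666946, 'rvec': array([-2.44099062, -1.5356545 , -0.22369026]), 'tvec': array([-0.59924688, -0.0345392 ,  0.39243941])}
```

View pics/scene0.png

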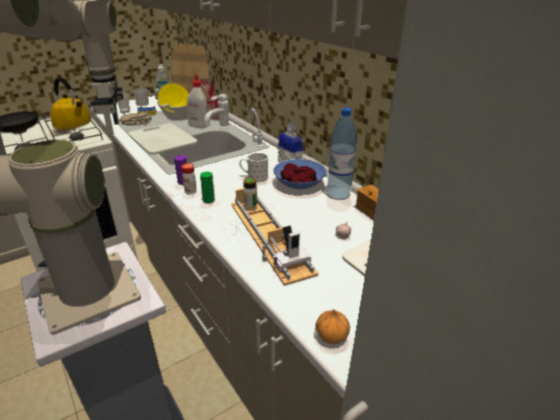

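View pics/top0.png

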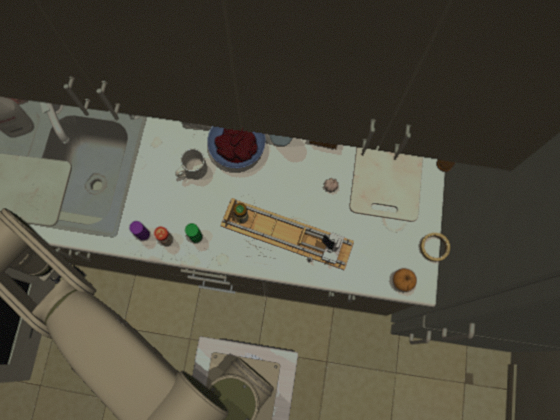

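The scene view shows the red-capped jar at about (188,178), between the purple and green look-alikes. The rack runs from (245,195) to (300,275). In the top view the red cap is at (162,233), and the rack runs from (228,215) to (345,255) with the racked jar at (240,211), the stop and lever at (332,241), and a marker near (310,260).

```bash
cat > h.py <<'E'
import numpy as np, cv2
from plant import monitor, eyes, ticket
def ray(m,u,v):
    R=cv2.Rodrigues(np.array(m['rvec'],float))[0]; K=np.array([[m['fx'],0,m['cx']],[0,m['fy'],m['cy']],[0,0,1]])
    p=cv2.undistortPoints(np.array([[[u,v]]],float),K,np.array([m['k1'],0,0,0]))[0,0]
    d=R.T@np.array([p[0],p[1],1]); return -R.T@np.array(m['tvec']), d/np.linalg.norm(d)
def plane(m,u,v,z):
    o,d=ray(m,u,v); return o+d*(z-o[2])/d[2]
def tri(rs):
    A=sum(np.eye(3)-np.outer(d,d) for o,d in rs); b=sum((np.eye(3)-np.outer(d,d))@o for o,d in rs)
    p=np.linalg.solve(A,b); return p, [float(np.linalg.norm(np.cross(d,p-o))) for o,d in rs]
def proj(m,P):
    K=np.array([[m['fx'],0,m['cx']],[0,m['fy'],m['cy']],[0,0,1]])
    return cv2.projectPoints(np.array(P,float).reshape(-1,3),np.array(m['rvec'],float),np.array(m['tvec'],float),K,np.array([m['k1'],0,0,0]))[0][:,0]
def blobs(img,lo,hi,amin=15):
    h=cv2.cvtColor(img,cv2.COLOR_BGR2HSV); k=cv2.inRange(h,np.array(lo),np.array(hi))
    n,l,s,c=cv2.connectedComponentsWithStats(k); return [(c[i].round(1).tolist(),s[i].tolist()) for i in range(1,n) if s[i,4]>=amin]
E
python3 - <<'E'
from h import *
np.set_printoptions(precision=4,suppress=True)
a=np.load('scene0.npy');b=np.load('top0.npy')
for n,i in(('s',a),('t',b)):
    for lo,hi in(((0,140,60),(6,255,255)),((172,140,60),(180,255,255))):
        print(n,blobs(i,lo,hi))
t=cv2.resize(b[190:280,130:365],None,fx=3.4,fy=3.4,interpolation=cv2.INTER_CUBIC)
s=cv2.resize(a[155:295,165:325],None,fx=2,fy=2,interpolation=cv2.INTER_CUBIC)
c=np.zeros((600,800,3),np.uint8); c[:t.shape[0],:t.shape[1]]=t[:,:800]; c[310:590,0:320]=s
s2=cv2.resize(a[215:287,240:325],None,fx=4,fy=4,interpolation=cv2.INTER_CUBIC); c[310:310+288,340:340+340]=s2
cv2.imwrite('pics/crop0.png',c)
E
```

```text
s [([197.8, 81.1], [193, 74, 14, 13, 56]), ([212.2, 89.0], [210, 82, 4, 15, 26]), ([212.6, 102.3], [208, 100, 10, 6, 26]), ([187.2, 168.9], [182, 164, 11, 9, 65])]
s [([196.2, 83.2], [194, 81, 5, 6, 20]), ([210.9, 89.8], [209, 86, 4, 9, 17]), ([297.5, 172.8], [282, 164, 33, 18, 305])]
t [([161.6, 234.4], [155, 227, 13, 14, 69])]
t []
```

View pics/crop0.png

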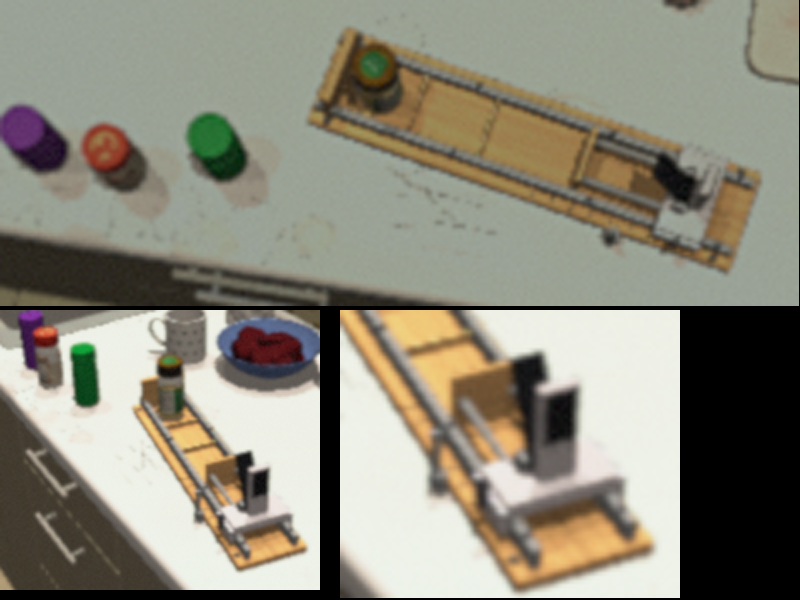

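```bash
python3 - <<'E'
from h import *
np.set_printoptions(precision=4,suppress=True)
s=eyes.camera_model('scene');t=eyes.camera_model('top')
print('cap',tri([ray(s,187.5,166.5),ray(t,161.8,233.2)]), plane(t,161.8,233.2,.106))
for u,v in((232.4,197.9),(220.6,225.9),(344.1,269.7),(353.5,241.2)): print(plane(t,u,v,.012))
for u,v in((240+(520-340)/4,215+(588-310)/4),(240+(652-340)/4,215+(545-310)/4)): print('scene near corners',plane(s,u,v,.012))
print('marker',tri([ray(s,264.2,246.2),ray(t,309.4,259.7)]))
print('racked',tri([ray(s,165+85,155+(360-310)/2),ray(t,130+375/3.4,190+63/3.4)]))
print('purple',plane(t,130+28/3.4,190+130/3.4,.106),'green',plane(t,130+212/3.4,190+133/3.4,.106))
st=monitor.read_state(); print(cv2.Rodrigues(st['orientation'])[0])
w=eyes.camera_model('wrist');R=cv2.Rodrigues(w['rvec'])[0];print('wcam',-R.T@w['tvec'],R)
E
```

```text
cap (array([0.4393, 0.3252, 0.1005]), [0.0015697323717389334, 0.0015697323717390316]) [0.4366 0.3242 0.106 ]
[0.6144 0.1373 0.012 ]
[0.5114 0.1587 0.012 ]
[ 0.4296 -0.2683  0.012 ]
[ 0.5293 -0.2878  0.012 ]
scene near corners [ 0.4306 -0.2813  0.012 ]
scene near corners [ 0.5273 -0.2976  0.012 ]
marker (array([ 0.4442, -0.1526,  0.0461]), [0.006526954072051024, 0.006526954072051174])
racked (array([0.5556, 0.0916, 0.1136]), [0.0022323391595098557, 0.002232339159509706])
purple [0.4405 0.402  0.106 ] green [0.465  0.2313 0.106 ]
[[-0.9014  0.433  -0.0008]
 [ 0.433   0.9014 -0.0014]
 [ 0.0001 -0.0016 -1.    ]]
wcam [0.1876 0.5757 0.3843] [[ 0.4332  0.9013 -0.0024]
 [ 0.8632 -0.4141  0.2889]
 [ 0.2594 -0.1272 -0.9574]]
```

Emit:
{"api": "arm_command", "payload": {
  "deltas": [
    [[1.49,-1.8,0,0,0,-6.27],[1.49,-1.8,0,0,0,-6.27],[1.49,-1.8,0,0,0,-6.27],[1.49,-1.8,0,0,0,-6.27],[1.49,-1.8,0,0,0,-6.27],[1.49,-1.8,0,0,0,-6.27],[1.49,-1.8,0,0,0,-6.27],[1.49,-1.8,0,0,0,-6.27],[1.49,-1.8,0,0,0,-6.27],[1.49,-1.8,0,0,0,-6.27],[1.49,-1.8,0,0,0,-6.27],[1.49,-1.8,0,0,0,-6.27]]
  ],
  "gripper": 1
}}

```text
t: 1.1
tool_pos: [0.4389, 0.3237, 0.2182]
orientation: [-2.428, -1.994, 0.001]
force: [0.3, 0.7, -0.4]
opening: 0.0931
gripper_force: 0.0
```

Emit:
{"api": "arm_command", "payload": {
  "deltas": [
    [[0,0,0,0,0,0],[0,0,0,0,0,0],[0,0,0,0,0,0]]
  ]
}}

```text
t: 1.35
tool_pos: [0.4382, 0.325, 0.2183]
orientation: [-2.42, -2.002, 0.001]
force: [-0.7, 0.3, -0.1]
opening: 0.0926
gripper_force: 0.0
```

```bash
python3 - <<'E'
from h import *
np.set_printoptions(precision=4,suppress=True)
st=monitor.read_state();w=eyes.camera_model('wrist');a=eyes.read_camera('wrist');np.savez('w1.npz',a=a,**w)
print(st['t'],st['tool_pos'],st['q']);print(cv2.Rodrigues(st['orientation'])[0])
for lo,hi in(((0,130,60),(7,255,255)),((170,130,60),(180,255,255))):
  for c,s in blobs(a,lo,hi,60): print(c,s,plane(w,*c,.106))
cv2.imwrite('pics/w1.png',a)
E
```

```text
1.35 [0.4382 0.325  0.2183] [ 0.5439 -0.0159  1.6408  0.0004  1.5175  0.7326]
[[ 0.1876  0.9823 -0.0009]
 [ 0.9823 -0.1876 -0.    ]
 [-0.0002 -0.0009 -1.    ]]
[283.2, 201.6] [259, 175, 50, 53, 1555] [0.4411 0.3303 0.106 ]
```

View pics/w1.png

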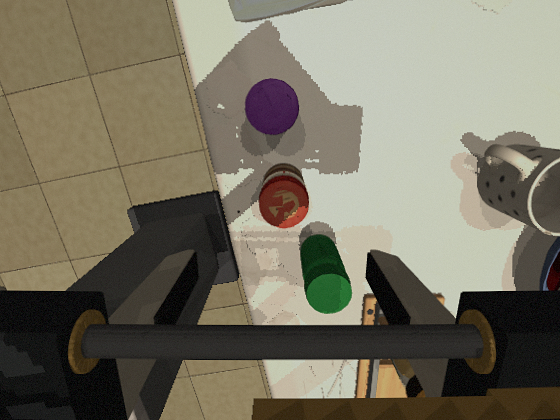

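The wrist view shows the red cap as a circle centred near (284,203) with radius 25. Purple is at (272,107), green's cap is at (330,292), and the fingertips are at (190,255) and (370,255).

```bash
python3 - <<'E'
from h import *
np.set_printoptions(precision=4,suppress=True)
s=eyes.camera_model('scene');t=eyes.camera_model('top');w=dict(np.load('w1.npz'))
r=[ray(s,187.5,166),ray(t,161.8,233.2),ray(w,284,203)]
print(tri(r),tri(r[1:]))
for z in(.1,.106):print([plane(m,*p,z) for m,p in((t,(161.8,233.2)),(w,(284,203)),(w,(272,107)),(w,(330,292)))])
print(proj(w,monitor.read_state()['tool_pos']))
E
```

```text
(array([0.4403, 0.3266, 0.1007]), [0.0017009127885012504, 0.0026457414839189063, 0.0013598678774371475]) (array([0.4399, 0.3266, 0.0952]), [0.0012338648776510693, 0.0012338648776510305])
[array([0.4378, 0.3258, 0.1   ]), array([0.4413, 0.3273, 0.1   ]), array([0.4468, 0.4096, 0.1   ]), array([0.4685, 0.2309, 0.1   ])]
[array([0.4366, 0.3242, 0.106 ]), array([0.4415, 0.329 , 0.106 ]), array([0.4469, 0.4095, 0.106 ]), array([0.4682, 0.2346, 0.106 ])]
[[280.0166 264.2938]]
```

Emit:
{"api": "arm_command", "payload": {
  "deltas": [
    [[0.23,0.2,-2.8,0,0,0],[0,0,-2.8,0,0,0],[0,0,-2.8,0,0,0],[0,0,-2.8,0,0,0],[0,0,-2.8,0,0,0],[0,0,-2.8,0,0,0],[0,0,0,0,0,0],[0,0,0,0,0,0]]
  ]
}}

```text
t: 2.07
tool_pos: [0.4388, 0.3267, 0.0492]
orientation: [-2.42, -2.002, 0.007]
force: [-0.8, -0.6, -0.1]
opening: 0.0927
gripper_force: 0.0
```

Emit:
{"api": "arm_command", "payload": {
  "deltas": [
    [[0,0,0,0,0,0],[0,0,0,0,0,0],[0,0,0,0,0,0],[0,0,0,0,0,0],[0,0,0,0,0,0],[0,0,0,0,0,0],[0,0,0,0,0,0],[0,0,0,0,0,0]]
  ],
  "gripper": -1,
  "squeeze": 15
}}

```text
t: 2.73
tool_pos: [0.4408, 0.3269, 0.0507]
orientation: [-2.422, -2.0, 0.0]
force: [0.5, -0.2, -1.0]
opening: 0.0446
gripper_force: 14.5
```

Emit:
{"api": "arm_command", "payload": {
  "deltas": [
    [[0,0,2,0,0,0],[0,0,3.5,0,0,0],[0,0,3.5,0,0,0],[0,0,3.5,0,0,0],[0,0,2.5,0,0,0],[0,0,1,0,0,0],[0,0,0,0,0,0]]
  ]
}}

```text
t: 3.32
tool_pos: [0.4423, 0.3277, 0.2136]
orientation: [2.422, 2.0, 0.008]
force: [0.4, 0.5, -2.4]
opening: 0.044
gripper_force: 15.0
```

Emit:
{"api": "arm_command", "payload": {
  "deltas": [
    [[0.8,-2.58,0,0,0,0],[0.8,-2.58,0,0,0,0],[0.8,-2.58,0,0,0,0],[0.8,-2.58,0,0,0,0],[0.8,-2.58,0,0,0,0],[0.8,-2.58,0,0,0,0],[0.8,-2.58,0,0,0,0],[0.8,-2.58,0,0,0,0],[0.8,-2.58,0,0,0,0],[0.8,-2.58,0,0,0,0],[0.8,-2.58,0,0,0,0],[0.8,-2.58,0,0,0,0]]
  ]
}}

```text
t: 4.32
tool_pos: [0.5356, 0.016, 0.2072]
orientation: [-2.42, -1.998, 0.005]
force: [0.1, 0.1, -1.2]
opening: 0.0443
gripper_force: 15.0
```

Emit:
{"api": "arm_command", "payload": {
  "deltas": [
    [[0,0,0,0,0,0],[0,0,0,0,0,0],[0,0,0,0,0,0],[0,0,0,0,0,0]]
  ]
}}

```text
t: 4.65
tool_pos: [0.536, 0.0182, 0.2092]
orientation: [-2.42, -2.0, 0.002]
force: [0.5, 0.1, -1.6]
opening: 0.0446
gripper_force: 15.0
```

```bash
python3 - <<'E'
from h import *
np.set_printoptions(precision=4,suppress=True)
st=monitor.read_state();w=eyes.camera_model('wrist');a=eyes.read_camera('wrist');np.savez('w2.npz',a=a,**w)
print(st['t'],st['tool_pos'],st['opening'])
cv2.imwrite('pics/w2.png',a)
E
```

```text
4.65 [0.536  0.0182 0.2092] 0.04456866062577189
```

View pics/w2.png

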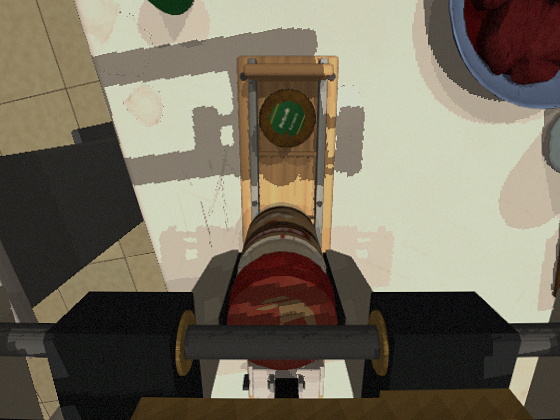

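The wrist view shows the rack with its base edges at columns 240 and 336, the rails at 254 and 320 and the racked jar's cap at (287,118). The bar between the nests is at row 155, and the held jar is at (283,~300), about centred between the rails.

```bash
python3 - <<'E'
from h import *
np.set_printoptions(precision=4,suppress=True)
d=np.load('w2.npz');w=dict(d);a=d['a']
h=cv2.cvtColor(a,cv2.COLOR_BGR2HSV)
# base = orange wood run extents per row
L=[];Rr=[]
k=cv2.inRange(h,np.array([8,90,60]),np.array([25,255,255]))
for v in range(95,200,7):
    c=np.where(k[v,220:360])[0]+220
    if len(c)>10: L.append(plane(w,c[0]-.5,v,.012));Rr.append(plane(w,c[-1]+.5,v,.012)); print(v,c[0],c[-1],end=' | ')
L=np.array(L);Rr=np.array(Rr)
for n,P in(('L',L),('R',Rr)):
    vx,vy,x0,y0=cv2.fitLine(P[:,:2].astype(np.float32),cv2.DIST_HUBER,0,.01,.01).ravel(); print(n,vx,vy,x0,y0,'angle',np.degrees(np.arctan2(-vx,vy))%180)
    tt=(.018-y0)/vy; print('x at y=.018',x0+tt*vx)
print('bar',plane(w,287,153,.022),plane(w,287,157,.012))
print('endboard edge top near',plane(w,287,76,.07),'racked cap',plane(w,287,118,.117))
print('rails y200',plane(w,254,200,.03),plane(w,320,200,.03))
E
```

```text
95 238 336 | 102 238 336 | 109 238 335 | 116 239 335 | 123 239 335 | 130 239 335 | 137 239 334 | 144 240 334 | 151 240 334 | 158 240 333 | 165 240 333 | 172 241 333 | 179 241 332 | 186 241 332 | 193 241 332 | L 0.18988054 0.9818072 0.49878505 0.068171315 angle 169.05418
x at y=.018 0.48908198
R 0.18784878 0.98219794 0.602264 0.059726886 angle 169.17273
x at y=.018 0.5942836
bar [0.5491 0.0553 0.022 ] [0.5482 0.0499 0.012 ]
endboard edge top near [0.5617 0.1259 0.07  ] racked cap [0.5548 0.0924 0.117 ]
rails y200 [0.5049 0.0135 0.03  ] [0.5749 0.0001 0.03  ]
```

Emit:
{"api": "arm_command", "payload": {
  "deltas": [
    [[0.4,-0.05,0,0,0,0],[0,0,-2.5,0,0,0],[0,0,-2.5,0,0,0],[0,0,-2.5,0,0,0],[0,0,-2.5,0,0,0],[0,0,-2.2,0,0,0],[0,0,-1.2,0,0,0],[0,0,-0.6,0,0,0],[0,0,0,0,0,0],[0,0,0,0,0,0],[0,0,0,0,0,0]]
  ]
}}

```text
t: 5.62
tool_pos: [0.5423, 0.0168, 0.0725]
orientation: [2.421, 2.0, 0.003]
force: [0.9, 0.2, -1.2]
opening: 0.0442
gripper_force: 15.0
```

Emit:
{"api": "arm_command", "payload": {
  "deltas": [
    [[0,0,-0.2,0,0,0],[0,0,-0.2,0,0,0],[0,0,-0.2,0,0,0],[0,0,0,0,0,0],[0,0,0,0,0,0]]
  ]
}}

```text
t: 6.03
tool_pos: [0.5407, 0.0167, 0.0645]
orientation: [-2.422, -2.0, 0.0]
force: [-0.1, 0.4, -2.3]
opening: 0.0444
gripper_force: 15.0
```

Emit:
{"api": "arm_command", "payload": {
  "deltas": [
    [[0,0,-0.15,0,0,0],[0,0,-0.1,0,0,0],[0,0,0,0,0,0],[0,0,0,0,0,0]]
  ]
}}

```text
t: 6.37
tool_pos: [0.5411, 0.0167, 0.0626]
orientation: [2.422, 2.0, 0.0]
force: [-2.7, -0.1, 4.3]
opening: 0.0445
gripper_force: 15.0
```

Emit:
{"api": "arm_command", "payload": {
  "deltas": [
    [[0,0,0,0,0,0],[0,0,0,0,0,0],[0,0,0,0,0,0],[0,0,0,0,0,0],[0,0,0,0,0,0],[0,0,0,0,0,0]]
  ],
  "gripper": 0.6
}}

```text
t: 6.87
tool_pos: [0.5408, 0.0167, 0.062]
orientation: [-2.422, -2.0, 0.0]
force: [-0.0, 0.3, -0.2]
opening: 0.0739
gripper_force: 0.0
```

Emit:
{"api": "arm_command", "payload": {
  "deltas": [
    [[0,0,1,0,0,0],[0,0,2.5,0,0,0],[0,0,3,0,0,0],[0,0,3.5,0,0,0],[0,0,3.5,0,0,0],[0,0,2.5,0,0,0],[0,0,0,0,0,0]]
  ]
}}

```text
t: 7.45
tool_pos: [0.5442, 0.0166, 0.2304]
orientation: [2.416, 1.996, 0.013]
force: [0.2, -0.3, 0.7]
opening: 0.0745
gripper_force: 0.0
```

```bash
python3 - <<'E'
from h import *
np.set_printoptions(precision=4,suppress=True)
st=monitor.read_state();w=eyes.camera_model('wrist');a=eyes.read_camera('wrist');np.savez('w3.npz',a=a,**w)
print(st['t'],st['tool_pos'],st['opening'])
for c,s in blobs(a,(0,130,60),(7,255,255),60): print(c,s,plane(w,*c,.118))
t=eyes.camera_model('top');s=eyes.camera_model('scene')
b=eyes.read_camera('top');e=eyes.read_camera('scene');np.save('top3.npy',b);np.save('scene3.npy',e)
for i,m in((b,t),(e,s)):
  for c,q in blobs(i,(0,130,60),(7,255,255),25): print(c,q,plane(m,*c,.112))
c=np.hstack([cv2.resize(a,(400,300)),cv2.resize(e[155:290,210:390],(400,300))]);cv2.imwrite('pics/w3.png',c)
E
```

```text
7.45 [0.5442 0.0166 0.2304] 0.07453898276440127
[543.4, 4.3] [533, 0, 20, 13, 65] [0.7742 0.1376 0.118 ]
[486.0, 28.5] [473, 9, 39, 48, 357] [0.7286 0.1279 0.118 ]
[527.9, 38.3] [500, 14, 60, 45, 843] [0.7618 0.1153 0.118 ]
[275.6, 205.8] [251, 178, 51, 53, 1489] [0.5413 0.0193 0.118 ]
[198.3, 81.0] [193, 74, 15, 13, 66] [0.9698 1.3593 0.112 ]
[211.1, 89.6] [209, 82, 5, 16, 47] [0.9462 1.1409 0.112 ]
[212.4, 103.0] [208, 101, 10, 6, 32] [0.838  0.9112 0.112 ]
[257.6, 193.7] [252, 187, 13, 12, 106] [0.5321 0.0049 0.112 ]
```

View pics/w3.png

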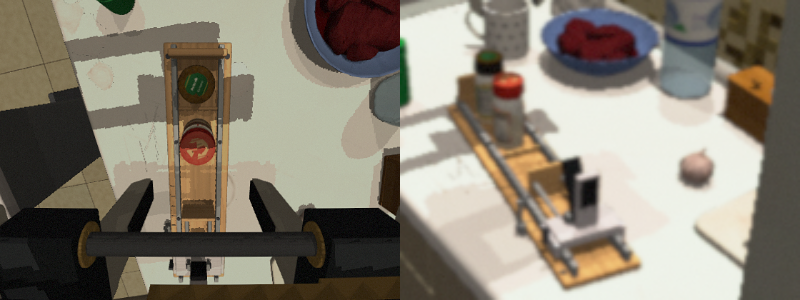

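The jar stands upright in the nest: its cap is at (198,147) in the half-scale wrist view, in line with the racked jar and between the rails. Next I turn 90° and move over the stop.

Emit:
{"api": "arm_command", "payload": {
  "deltas": [
    [[-0.37,-1.48,0,0,0,7.1],[-0.37,-1.48,0,0,0,7.1],[-0.37,-1.48,0,0,0,7.1],[-0.37,-1.48,0,0,0,7.1],[-0.37,-1.48,0,0,0,7.1],[-0.37,-1.48,0,0,0,7.1],[-0.37,-1.48,0,0,0,7.1],[-0.37,-1.48,0,0,0,7.1],[-0.37,-1.48,0,0,0,7.1],[-0.37,-1.48,0,0,0,7.1],[-0.37,-1.48,0,0,0,7.1],[-0.37,-1.48,0,0,0,7.1]]
  ],
  "gripper": 1
}}

```text
t: 8.6
tool_pos: [0.4951, -0.1611, 0.22]
orientation: [-0.419, -3.11, -0.002]
force: [0.4, -0.0, -0.2]
opening: 0.0929
gripper_force: 0.0
```

Emit:
{"api": "arm_command", "payload": {
  "deltas": [
    [[0,0,0,0,0,4.7],[0,0,0,0,0,0],[0,0,0,0,0,0],[0,0,0,0,0,0],[0,0,0,0,0,0],[0,0,0,0,0,0]]
  ]
}}

```text
t: 9.1
tool_pos: [0.4965, -0.1604, 0.2219]
orientation: [-0.302, -3.127, -0.0]
force: [0.3, -0.6, -0.3]
opening: 0.0932
gripper_force: 0.0
```

```bash
python3 - <<'E'
from h import *
np.set_printoptions(precision=4,suppress=True)
st=monitor.read_state();w=eyes.camera_model('wrist');a=eyes.read_camera('wrist');np.savez('w4.npz',a=a,**w)
print(st['t'],st['tool_pos'],st['opening'],st['q']);print(cv2.Rodrigues(st['orientation'])[0])
cv2.imwrite('pics/w4.png',a)
E
```

```text
9.1 [ 0.4965 -0.1604  0.2219] 0.09322192558266407 [-0.4108 -0.0832  1.6993  0.      1.5259 -1.789 ]
[[-0.9815  0.1914 -0.0003]
 [ 0.1914  0.9815  0.0002]
 [ 0.0004  0.0001 -1.    ]]
```

View pics/w4.png

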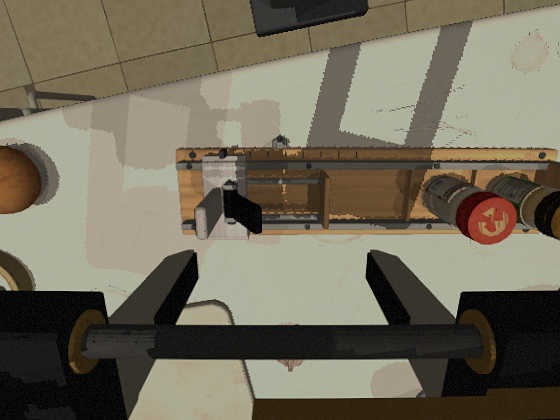

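The wrist view has rack +y to the right and the robot side up. The post is near (205,215), the lever at (240,210), the stop plate spans columns 202–247, and the marker is near (281,143). I'll move closer for a second view.

Emit:
{"api": "arm_command", "payload": {
  "deltas": [
    [[-1.5,-1,-1.5,0,0,0],[-1.5,-1,-1.5,0,0,0],[-1.5,-1,-1.5,0,0,0],[-1.5,-1,-1.5,0,0,0],[0,0,0,0,0,0],[0,0,0,0,0,0],[0,0,0,0,0,0],[0,0,0,0,0,0]]
  ]
}}

```text
t: 9.82
tool_pos: [0.4377, -0.2008, 0.1634]
orientation: [0.3, 3.125, -0.001]
force: [0.6, 1.3, -0.4]
opening: 0.0929
gripper_force: 0.0
```

```bash
python3 - <<'E'
from h import *
np.set_printoptions(precision=4,suppress=True)
st=monitor.read_state();w=eyes.camera_model('wrist');a=eyes.read_camera('wrist');np.savez('w5.npz',a=a,**w)
print(st['t'],st['tool_pos'],st['q'])
d=np.load('w4.npz')
c=np.zeros((600,800,3),np.uint8)
# project stop/mark guess region
P=proj(w,[[.445,-.155,.05],[.47,-.22,.06]]);print(P)
u,v=int(P[:,0].mean()),int(P[:,1].mean());x0=max(0,u-80);y0=max(0,v-40);print('crop5 origin',x0,y0)
q=cv2.resize(a[y0:y0+90,x0:x0+200],None,fx=4,fy=4,interpolation=cv2.INTER_CUBIC);c[:q.shape[0],:q.shape[1]]=q[:360,:800]
q=cv2.resize(d['a'][135:195,175:305],None,fx=4,fy=4,interpolation=cv2.INTER_CUBIC);c[360:600,:520]=q
cv2.imwrite('pics/w5.png',c)
E
```

```text
9.8167 [ 0.4377 -0.2008  0.1634] [-0.5368 -0.1647  1.8813  0.0003  1.423  -1.9161]
[[334.4311 204.9145]
 [267.1959 248.3301]]
crop5 origin 220 186
```

View pics/w5.png

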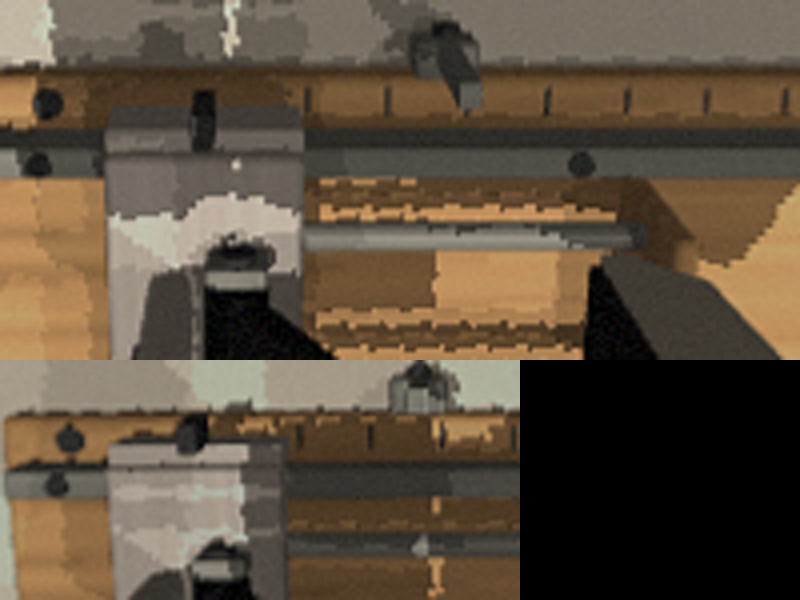

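In the zoomed view, the stop's black fin is at crop column 204, rows 90–150. The marker's clip is at (440,45) and its fin top at (470,95).

```bash
python3 - <<'E'
from h import *
np.set_printoptions(precision=4,suppress=True)
w5=dict(np.load('w5.npz'));w4=dict(np.load('w4.npz'))
ey=np.array([.1893,.9819,0]);ex=np.array([.9819,-.1893,0]);C=np.array([.540,.0175,0])-.085*ey
rk=lambda p:np.array([(p-C)@ex,(p-C)@ey,p[2]])
p5=lambda x,y:(220+(x+.5)/4-.5,186+(y+.5)/4-.5)
p4=lambda x,y:(175+(x+.5)/4-.5,135+(y-360+.5)/4-.5)
for z in(.05,.054):
  print(z,'stop5',rk(plane(w5,*p5(204,140),z)),'mark5',rk(plane(w5,*p5(470,95),z)),'stop4',rk(plane(w4,*p4(192,440),z)),'mark4',rk(plane(w4,*p4(420,398),z)))
print('post5 near top edges', [rk(plane(w5,*p5(x,268),.122)) for x in(150,190,206,268)])
print('post/lev4 top: ',[rk(plane(w4,u,v,.122)) for u,v in((195,210),(205,235),(225,185),(262,215))])
print('tri stop',rk(tri([ray(w5,*p5(204,140)),ray(w4,*p4(192,440))])[0]),'mark',rk(tri([ray(w5,*p5(470,95)),ray(w4,*p4(420,398))])[0]))
print('slide plate 5 edges z.045',rk(plane(w5,*p5(106,200),.045)),rk(plane(w5,*p5(303,200),.045)))
E
```

```text
0.05 stop5 [-0.0462 -0.1585  0.05  ] mark5 [-0.0565 -0.0998  0.05  ] stop4 [-0.0478 -0.1577  0.05  ] mark4 [-0.0581 -0.0998  0.05  ]
0.054 stop5 [-0.0475 -0.1584  0.054 ] mark5 [-0.0577 -0.1005  0.054 ] stop4 [-0.0483 -0.157   0.054 ] mark4 [-0.0585 -0.0997  0.054 ]
post5 near top edges [array([-0.0472, -0.1653,  0.122 ]), array([-0.0472, -0.1585,  0.122 ]), array([-0.0472, -0.1558,  0.122 ]), array([-0.0472, -0.1452,  0.122 ])]
post/lev4 top:  [array([-0.0105, -0.1706,  0.122 ]), array([ 0.012 , -0.1637,  0.122 ]), array([-0.0318, -0.1442,  0.122 ]), array([-0.0059, -0.1144,  0.122 ])]
tri stop [-0.0478 -0.1577  0.0535] mark [-0.0582 -0.1001  0.0542]
slide plate 5 edges z.045 [-0.03   -0.1814  0.045 ] [-0.0299 -0.1361  0.045 ]
```

The two views agree: the stop fin is at rack y −158 mm and the mark fin at −100 mm, so the slide has 58 mm to go. I'll straddle the post and lever next.

Emit:
{"api": "arm_command", "payload": {
  "deltas": [
    [[2.0,-0.18,0,0,0,0],[2.0,-0.18,0,0,0,0],[2.1,-0.19,0,0,0,0],[0,0,0,0,0,0],[0,0,0,0,0,0],[0,0,0,0,0,0],[0,0,0,0,0,0]]
  ]
}}

```text
t: 10.45
tool_pos: [0.4971, -0.2061, 0.1623]
orientation: [-0.301, -3.127, 0.0]
force: [-0.3, 0.2, 0.2]
opening: 0.0931
gripper_force: 0.0
```

Emit:
{"api": "arm_command", "payload": {
  "deltas": [
    [[0,0,-1.5,0,0,0],[0,0,-2,0,0,0],[0,0,-2,0,0,0],[0,0,-2,0,0,0],[0,0,-0.7,0,0,0],[0,0,0,0,0,0],[0,0,0,0,0,0],[0,0,0,0,0,0],[0,0,0,0,0,0]]
  ]
}}

```text
t: 11.2
tool_pos: [0.4985, -0.2069, 0.0819]
orientation: [0.301, 3.125, -0.002]
force: [-0.1, -0.4, 0.3]
opening: 0.0933
gripper_force: 0.0
```

Emit:
{"api": "arm_command", "payload": {
  "deltas": [
    [[0,0,0,0,0,0],[0,0,0,0,0,0],[0,0,0,0,0,0],[0,0,0,0,0,0]]
  ],
  "gripper": 0.6
}}

```text
t: 11.53
tool_pos: [0.4976, -0.2064, 0.0804]
orientation: [0.301, 3.127, -0.0]
force: [0.2, 0.0, 0.6]
opening: 0.0755
gripper_force: 0.0
```

```bash
python3 - <<'E'
from h import *
np.set_printoptions(precision=4,suppress=True)
st=monitor.read_state();w=eyes.camera_model('wrist');a=eyes.read_camera('wrist');np.savez('w6.npz',a=a,**w)
print(st['t'],st['tool_pos'],st['opening'],st['force'])
ey=np.array([.1893,.9819,0]);ex=np.array([.9819,-.1893,0]);C=np.array([.5239,-.066,0])
p=proj(w,[C-.048*ex-.158*ey+[0,0,.054],C-.058*ex-.1*ey+[0,0,.054],C-.158*ey+[0,0,.122]]);print(p)
cv2.imwrite('pics/w6.png',cv2.resize(a,None,fx=1.4,fy=1.4,interpolation=cv2.INTER_CUBIC))
E
```

```text
11.5333 [ 0.4976 -0.2064  0.0804] 0.07545865781860715 [0.161  0.0448 0.5709]
[[255.4182 167.6752]
 [355.5034 150.352 ]
 [246.1523 304.0708]]
```

View pics/w6.png

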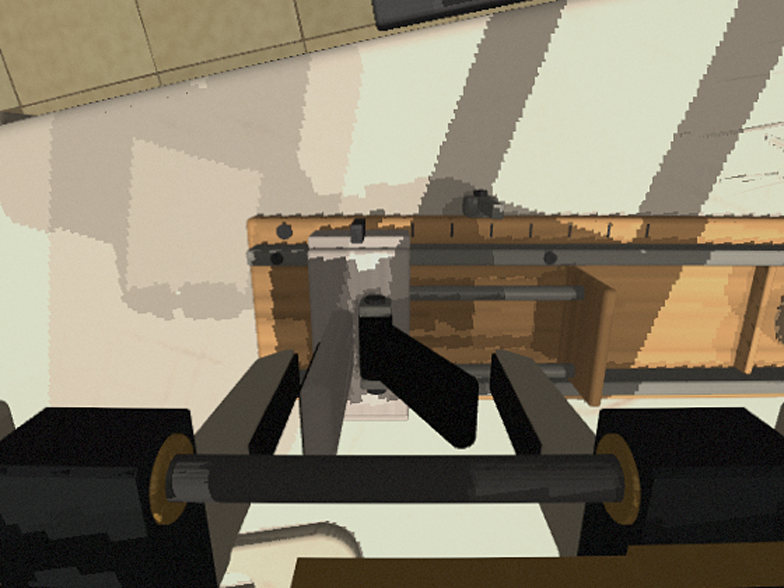

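The view shows the fingers straddling the post and lever with clearance. The stop fin is at (358,230) in the enlarged image and the marker fin tip at (497,210). Next I push in.

Emit:
{"api": "arm_command", "payload": {
  "deltas": [
    [[0.1,0.52,0,0,0,0],[0.1,0.52,0,0,0,0],[0.1,0.52,0,0,0,0],[0.1,0.52,0,0,0,0],[0.1,0.52,0,0,0,0],[0.1,0.52,0,0,0,0],[0.1,0.52,0,0,0,0],[0.1,0.52,0,0,0,0],[0.1,0.52,0,0,0,0],[0.1,0.52,0,0,0,0],[0.1,0.52,0,0,0,0],[0.1,0.52,0,0,0,0]]
  ]
}}

```text
t: 12.58
tool_pos: [0.5095, -0.1437, 0.0801]
orientation: [-0.301, -3.127, 0.001]
force: [0.6, -5.4, -1.9]
opening: 0.0748
gripper_force: 3.0
```

Emit:
{"api": "arm_command", "payload": {
  "deltas": [
    [[0,0,0,0,0,0],[0,0,0,0,0,0],[0,0,0,0,0,0]]
  ]
}}

```text
t: 12.83
tool_pos: [0.5094, -0.144, 0.0801]
orientation: [-0.301, -3.127, 0.0]
force: [0.1, -4.6, -0.9]
opening: 0.0743
gripper_force: 2.4
```

```bash
cat > fin.py <<'E'
from h import *
import sys
np.set_printoptions(precision=4,suppress=True)
st=monitor.read_state();w=eyes.camera_model('wrist');a=eyes.read_camera('wrist');np.savez(sys.argv[1]+'.npz',a=a,**w)
ey=np.array([.1893,.9819,0]);ex=np.array([.9819,-.1893,0]);C=np.array([.5239,-.066,0])
print(st['t'],'rackTCP',(st['tool_pos']-C)@ex,(st['tool_pos']-C)@ey,st['tool_pos'],'open',st['opening'],'grip',st['gripper_force'],'Fy',st['force']@ey)
pm=proj(w,C-.058*ex-.1*ey+[0,0,.054])[0]; print('mark pred',pm)
x0,y0=int(pm[0])-50,max(0,int(pm[1])-40);print('origin',x0,y0)
cv2.imwrite('pics/%s.png'%sys.argv[1],cv2.resize(a[y0:y0+75,x0:x0+100],None,fx=8,fy=8,interpolation=cv2.INTER_CUBIC))
g=cv2.cvtColor(a,cv2.COLOR_BGR2GRAY)
# dark fin of the stop in rows around z=.054 at rack x -.048
ps=proj(w,C-.048*ex-.1*ey+[0,0,.054])[0]
for r in range(int(ps[1])-6,int(ps[1])+7,2): print(r,g[r,int(ps[0])-24:int(ps[0])+25:1].tolist())
E
python3 fin.py w7
```

```text
12.8333 rackTCP 0.0005438710164171446 -0.07928276709352934 [ 0.5094 -0.144   0.0801] open 0.07432166185051652 grip 2.4263716489076614 Fy -4.534885418697116
mark pred [245.3889 150.9026]
origin 195 110
162 [154, 158, 170, 173, 131, 121, 123, 123, 111, 76, 69, 31, 28, 62, 154, 103, 70, 72, 71, 68, 71, 68, 79, 59, 32, 21, 19, 53, 85, 84, 83, 88, 86, 87, 89, 84, 84, 84, 88, 63, 24, 78, 86, 86, 77, 164, 174, 174, 124]
164 [70, 67, 74, 77, 73, 77, 77, 77, 73, 74, 68, 53, 52, 67, 70, 66, 68, 68, 68, 70, 70, 72, 74, 56, 25, 26, 25, 47, 76, 81, 77, 78, 72, 76, 77, 71, 69, 70, 75, 66, 54, 73, 78, 76, 75, 72, 72, 71, 66]
166 [74, 73, 71, 72, 72, 71, 78, 74, 78, 74, 75, 76, 78, 70, 73, 64, 69, 72, 68, 74, 70, 73, 75, 67, 34, 21, 25, 55, 73, 72, 73, 78, 76, 78, 76, 72, 75, 75, 77, 77, 74, 77, 75, 76, 75, 77, 77, 75, 79]
168 [68, 65, 65, 69, 67, 68, 66, 69, 67, 66, 66, 69, 68, 68, 69, 63, 70, 70, 71, 68, 71, 71, 69, 62, 28, 21, 51, 73, 72, 73, 67, 70, 70, 71, 67, 67, 70, 64, 68, 64, 66, 68, 66, 64, 69, 67, 65, 67, 67]
170 [179, 181, 181, 180, 180, 180, 178, 179, 183, 195, 199, 201, 183, 181, 185, 123, 72, 70, 71, 69, 72, 71, 71, 65, 25, 11, 196, 120, 102, 91, 197, 205, 202, 202, 203, 202, 201, 203, 203, 201, 203, 203, 204, 199, 205, 203, 201, 202, 204]
172 [186, 183, 184, 186, 183, 184, 181, 196, 198, 201, 204, 204, 185, 182, 188, 152, 84, 66, 68, 65, 69, 66, 72, 56, 49, 181, 209, 188, 186, 185, 203, 207, 205, 204, 203, 202, 205, 204, 202, 204, 204, 201, 203, 202, 206, 205, 203, 202, 204]
174 [180, 183, 181, 181, 183, 184, 199, 201, 200, 201, 201, 200, 200, 197, 195, 191, 179, 182, 183, 183, 180, 182, 186, 181, 194, 202, 204, 203, 201, 201, 202, 201, 202, 201, 202, 203, 200, 202, 201, 202, 201, 204, 203, 198, 201, 200, 202, 201, 201]
```

View pics/w7.png

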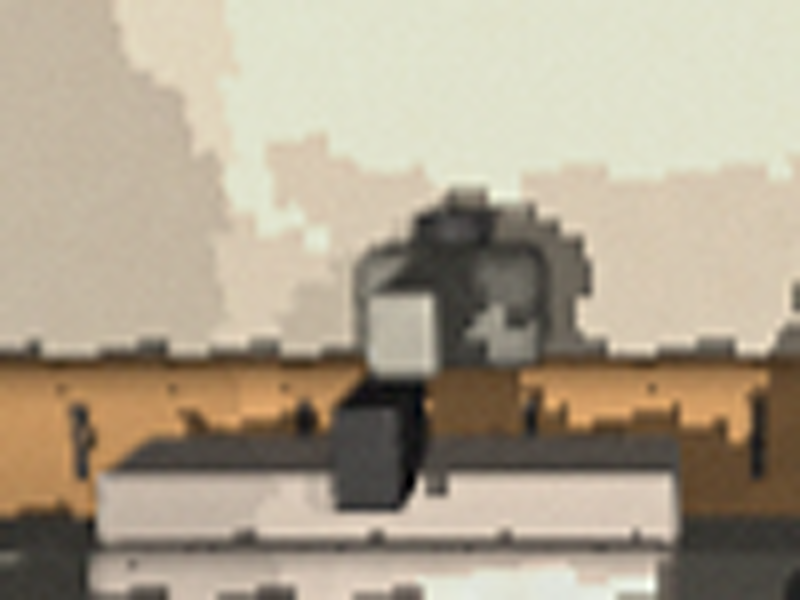

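The crop shows the marker fin top at columns 368–437 and the stop fin top at 335–400, and the fin is 5 mm (about 67 px) wide. The stop is 2.6 mm short, so I nudge +2.5 mm, hold, then close in steps while backing the TCP off by half of each step.

Emit:
{"api": "arm_command", "payload": {
  "deltas": [
    [[0.05,0.25,0,0,0,0],[0,0,0,0,0,0],[0,0,0,0,0,0],[0,0,0,0,0,0],[0,0,0,0,0,0],[0,0,0,0,0,0],[0,0,0,0,0,0]]
  ]
}}

```text
t: 13.47
tool_pos: [0.5099, -0.1417, 0.0801]
orientation: [-0.301, -3.127, 0.0]
force: [-0.1, -4.6, -1.2]
opening: 0.0743
gripper_force: 2.6
```

Emit:
{"api": "arm_command", "payload": {
  "deltas": [
    [[-0.05,-0.25,0,0,0,0],[-0.05,-0.24,0,0,0,0],[0,0,0,0,0,0]]
  ],
  "gripper": 0.4
}}

```text
t: 13.72
tool_pos: [0.5089, -0.1471, 0.0801]
orientation: [0.301, 3.127, -0.001]
force: [-1.0, -5.8, -1.1]
opening: 0.0653
gripper_force: 2.9
```

Emit:
{"api": "arm_command", "payload": {
  "deltas": [
    [[-0.05,-0.25,0,0,0,0],[-0.05,-0.24,0,0,0,0],[0,0,0,0,0,0],[0,0,0,0,0,0],[0,0,0,0,0,0]]
  ],
  "gripper": 0.185
}}

```text
t: 14.13
tool_pos: [0.5079, -0.1518, 0.0801]
orientation: [0.302, 3.127, -0.0]
force: [-0.4, -6.0, -0.4]
opening: 0.0553
gripper_force: 5.2
```

```bash
cat > fq.py <<'E'
from h import *
np.set_printoptions(precision=4,suppress=True)
import sys
st=monitor.read_state();w=eyes.camera_model('wrist');a=eyes.read_camera('wrist');np.savez(sys.argv[1]+'.npz',a=a,**w)
ey=np.array([.1893,.9819,0]);ex=np.array([.9819,-.1893,0]);C=np.array([.5239,-.066,0])
print(st['t'],'rackTCP',(st['tool_pos']-C)@ex,(st['tool_pos']-C)@ey,'open',st['opening'],'grip',st['gripper_force'],'Fy',st['force']@ey)
# rows of the two fin tops: dark stop fin on bright plate, light marker fin
g=cv2.cvtColor(a,cv2.COLOR_BGR2GRAY)
pm=proj(w,C-.058*ex-.1*ey+[0,0,.054])[0];ps=proj(w,C-.046*ex-.1*ey+[0,0,.054])[0];print(pm,ps)
for p in(pm,ps):
  for dr in(-2,1,4): 
    r=int(round(p[1]))+dr; c=int(round(p[0])); print(r,c-16,g[r,c-16:c+20].tolist())
E
python3 fq.py w8
```

```text
14.1333 rackTCP 0.0005314743746193184 -0.08725524430733209 open 0.05525302341953759 grip 5.228518350049853 Fy -5.998579659495026
[259.1095 150.8633] [259.5395 171.5109]
149 243 [188, 185, 188, 185, 191, 193, 190, 195, 117, 119, 139, 132, 184, 185, 188, 187, 190, 192, 193, 198, 96, 54, 48, 110, 134, 160, 161, 90, 73, 79, 68, 65, 104, 104, 99, 207]
152 243 [191, 192, 194, 196, 195, 196, 198, 200, 117, 119, 132, 127, 187, 190, 185, 185, 186, 187, 184, 194, 94, 49, 91, 106, 146, 151, 148, 149, 148, 131, 112, 77, 105, 106, 102, 148]
155 243 [54, 55, 77, 78, 78, 78, 75, 77, 76, 104, 92, 72, 179, 188, 191, 187, 187, 187, 190, 198, 95, 58, 60, 61, 61, 59, 57, 57, 90, 79, 72, 80, 84, 85, 81, 76]
170 244 [207, 209, 204, 207, 206, 192, 188, 192, 162, 87, 72, 73, 72, 72, 73, 70, 73, 25, 78, 98, 102, 100, 92, 202, 210, 211, 211, 211, 211, 211, 211, 208, 213, 210, 210, 210]
173 244 [210, 208, 209, 209, 210, 205, 190, 204, 202, 87, 57, 60, 61, 63, 61, 60, 52, 136, 211, 210, 208, 210, 210, 209, 209, 209, 208, 208, 206, 211, 207, 209, 208, 208, 210, 209]
176 244 [212, 212, 214, 212, 213, 213, 213, 215, 216, 164, 139, 206, 216, 212, 213, 214, 210, 214, 214, 211, 214, 214, 214, 213, 215, 216, 146, 207, 215, 212, 211, 213, 216, 213, 217, 214]
```

The stop is about 1.2 mm short, within tolerance. I continue closing.

Emit:
{"api": "arm_command", "payload": {
  "deltas": [
    [[-0.05,-0.2,0,0,0,0],[-0.03,-0.2,0,0,0,0],[0,0,0,0,0,0],[0,0,0,0,0,0]]
  ],
  "gripper": -0.03
}}

```text
t: 14.52
tool_pos: [0.5072, -0.1558, 0.0801]
orientation: [0.302, 3.127, -0.0]
force: [-1.3, -5.3, -1.6]
opening: 0.0452
gripper_force: 5.0
```

Emit:
{"api": "arm_command", "payload": {
  "deltas": [
    [[-0.05,-0.25,0,0,0,0],[-0.05,-0.24,0,0,0,0],[0,0,0,0,0,0],[0,0,0,0,0,0],[0,0,0,0,0,0]]
  ],
  "gripper": -0.245
}}

```text
t: 14.93
tool_pos: [0.5062, -0.1608, 0.0802]
orientation: [0.301, 3.127, -0.001]
force: [-0.1, -5.7, -0.9]
opening: 0.0354
gripper_force: 5.0
```

```bash
python3 fq.py w9
```

```text
14.9333 rackTCP 0.0005454872844227929 -0.09639715076343483 open 0.03537694341305405 grip 5.0382128317141905 Fy -5.615885359977818
[275.0083 150.8605] [275.1621 171.5116]
149 259 [190, 193, 191, 194, 195, 143, 123, 133, 146, 144, 144, 106, 188, 189, 190, 194, 194, 193, 194, 194, 99, 132, 158, 162, 84, 79, 78, 74, 71, 104, 106, 144, 215, 213, 211, 215]
152 259 [198, 197, 199, 201, 144, 100, 121, 126, 139, 141, 140, 129, 159, 166, 159, 161, 188, 188, 191, 194, 94, 102, 150, 153, 153, 150, 144, 124, 90, 105, 111, 106, 150, 153, 149, 152]
155 259 [77, 77, 78, 78, 78, 78, 84, 87, 86, 88, 85, 86, 159, 163, 161, 162, 160, 161, 159, 160, 83, 56, 56, 57, 54, 55, 61, 66, 85, 80, 86, 80, 79, 68, 68, 68]
170 259 [207, 208, 209, 209, 212, 212, 194, 193, 194, 195, 159, 84, 76, 72, 72, 75, 72, 71, 63, 83, 99, 95, 207, 214, 213, 214, 120, 106, 107, 108, 104, 109, 108, 107, 110, 111]
173 259 [210, 209, 210, 210, 212, 192, 204, 207, 207, 210, 167, 77, 57, 59, 64, 61, 61, 56, 54, 197, 214, 212, 212, 215, 219, 155, 105, 106, 105, 108, 103, 106, 103, 104, 105, 105]
176 259 [214, 212, 212, 214, 212, 212, 213, 214, 216, 147, 138, 212, 216, 215, 214, 215, 217, 217, 216, 215, 216, 217, 220, 202, 119, 104, 107, 105, 106, 108, 104, 109, 107, 104, 108, 106]
```

Emit:
{"api": "arm_command", "payload": {
  "deltas": [
    [[-0.05,-0.23,0,0,0,0],[-0.04,-0.23,0,0,0,0],[0,0,0,0,0,0],[0,0,0,0,0,0]]
  ],
  "gripper": -0.44
}}

```text
t: 15.32
tool_pos: [0.5053, -0.1654, 0.0801]
orientation: [0.301, 3.127, -0.001]
force: [-0.3, -4.9, -1.9]
opening: 0.0266
gripper_force: 5.0
```

Emit:
{"api": "arm_command", "payload": {
  "deltas": [
    [[0,0,0,0,0,0],[0,0,0,0,0,0],[0,0,0,0,0,0],[0,0,0,0,0,0],[0,0,0,0,0,0],[0,0,0,0,0,0]]
  ],
  "gripper": -1,
  "squeeze": 20
}}

```text
t: 15.82
tool_pos: [0.5053, -0.1652, 0.0801]
orientation: [0.301, 3.127, -0.0]
force: [-0.3, -6.1, -2.2]
opening: 0.0247
gripper_force: 20.0
```

```bash
python3 fq.py w10; python3 - <<'E'
from h import *
a=eyes.read_camera('scene')
for c,q in blobs(a,(0,130,60),(7,255,255),25): print(c,q)
w=np.load('w10.npz')['a']
cv2.imwrite('pics/end.png',np.hstack([w[80:380,110:510],cv2.resize(a[155:290,210:390],(400,300))]))
E
```

```text
15.8167 rackTCP 0.0005042194304658864 -0.10095487328935784 open 0.02469559094233554 grip 20.012673139572144 Fy -6.073134013982386
[282.9011 150.8672] [282.918  171.5173]
149 267 [190, 188, 190, 195, 108, 120, 134, 141, 142, 142, 140, 106, 188, 186, 186, 191, 190, 190, 189, 188, 114, 150, 159, 84, 74, 77, 71, 80, 107, 109, 107, 105, 108, 106, 107, 106]
152 267 [195, 198, 140, 133, 94, 116, 128, 138, 138, 138, 138, 107, 161, 160, 158, 154, 184, 183, 188, 182, 92, 141, 146, 146, 150, 134, 108, 91, 106, 108, 106, 106, 108, 109, 108, 107]
155 267 [77, 74, 76, 77, 76, 98, 83, 86, 81, 84, 84, 78, 159, 163, 156, 157, 155, 158, 109, 101, 60, 57, 55, 56, 59, 57, 64, 63, 63, 63, 61, 67, 67, 64, 68, 65]
170 267 [208, 205, 207, 206, 206, 205, 208, 188, 187, 190, 188, 162, 79, 71, 73, 39, 32, 32, 34, 26, 107, 106, 108, 107, 107, 108, 106, 107, 107, 106, 106, 107, 108, 109, 108, 107]
173 267 [208, 207, 206, 209, 206, 208, 208, 204, 202, 203, 211, 170, 72, 62, 61, 26, 27, 28, 30, 30, 102, 105, 104, 105, 103, 105, 103, 102, 102, 102, 101, 102, 104, 103, 102, 106]
176 267 [210, 211, 213, 210, 213, 211, 213, 213, 146, 137, 208, 212, 213, 148, 103, 103, 103, 107, 106, 106, 104, 103, 143, 146, 146, 149, 147, 146, 147, 146, 147, 146, 147, 143, 150, 110]
[256.3, 193.9] [252, 187, 13, 12, 85]
```

View pics/end.png

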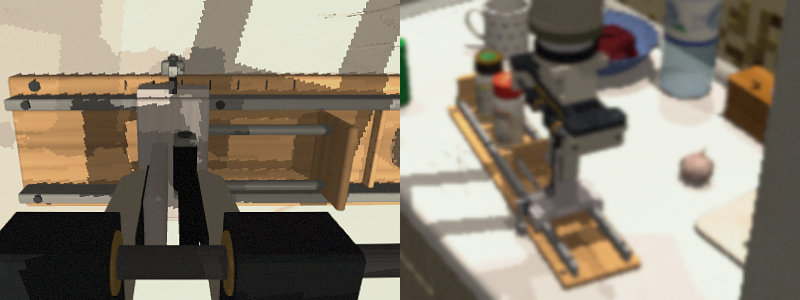

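The lever is shut: the gripper holds post and lever at 24.7 mm under 20 N. The fins are in line at crop column 173 and the jar is still standing in its nest, so I hand in.

```bash
python3 -c "
from plant import ticket
print(ticket.close_job())"
```

```text
the job is handed in; nothing more can be done
None
```

The loose jar stands in its nest, the end stop is at the mark (within about 1 mm by the wrist camera), the lever is squeezed shut at 20 N and still held, and the job is handed in; no verdict came back.

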